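Lock the bayonet guard cap onto the edge beveller's leaning nose

TASK

Close the open nose of the blue edge beveller with the orange guard cap that stands on the bench: bring its two lugs into the collar's two slots, push it in against the spring, twist it clockwise (seen looking into the mouth) to the stop and let go, so that the spring lifts it into its notches and it stays locked. Leave the other things on the bench where they are.

Things in the scene. Friction and masses are not known exactly. Their poses are not given: they have to be found in the camera images.
- beveller: Edge beveller: blue motor fixed nose-up in a steel bench stand, leaning 30 degrees towards the robot. Origin on the bench, plumb below the mouth's centre (200 mm up). Around the motor, 140 mm below the mouth along its axis, runs a black hoop handle 244 mm across. Nothing stands above the mouth.
- nose: Mouth of the beveller. Origin: centre of the mouth in the flat end face of its steel collar (104 mm across). z points out along the nose axis, 30 degrees from vertical, leaning roughly to the robot; y is level; x points away from the robot and 30 degrees upwards. Depths below are those of the cap's origin under this face. A cap held fully in has depth 34 mm (orange rim on the face).
- lip (a point): Same point as the nose origin. The collar has an inward lip, 10 mm thick, round opening 68 mm across, cut by two opposite slots (17 mm wide at the opening, 26 mm at their ends, 46 mm radius), each with a yellow mark on the face. The line of the slots is 10 to 50 degrees counter-clockwise (from nose x towards nose y), not measured: see it or feel for it. The collar does not turn.
- slots (a point): Centre of the lip's underside, 10 mm down the axis. With lugs on top of the lip the cap is 14 mm deep; over the slots (about 4 degrees play each way) it drops to 19 mm. At 31 to 34 mm deep it turns under the lip, clockwise only, to a stop about 64 degrees from the slots. Notches 4 mm deep in the lip's underside, centred 60 degrees from the slots, take the lugs: locked, 27 mm deep, rim 7 mm off the face.
- pressure_plate (a joint): Red sprung plate inside the nose, met by the cap's foot at 19 mm depth: 0 at rest, grows as it is pressed (m), 0.015 with the cap fully in. Takes about 3.5 N to start, 9 N at the locked depth, 14 N fully in. It pushes a cap that is let go in the slots back out to about 19 mm depth, and lifts one turned to the notches up into them.
- cap: Orange guard cap, 0.25 to 0.5 kg, upright on the bench. Origin: centre of underside, z up. Plug 64 mm across, foot tapered to 48 mm over the lowest 13 mm; two like lugs along +x and -x, 86 mm over both, 12 mm wide, at 14 to 21 mm height; orange rim 108 mm across at 34 to 44 mm, yellow marks over the lugs; black grip bar along x, 72 mm long, 18 mm thick, at 44 to 90 mm height.
- can: Closed green can of cutting paste, 72 mm across, 110 mm tall, standing. Bystander. Origin: centre of the underside.
- wrench: Steel wrench, 200 mm, lying flat. Bystander.
- hammer: Hammer, 280 mm, lying flat. Bystander.
- cutter: Spare steel milling head, 80 mm across, 60 mm tall, standing. Bystander. Origin: centre of the underside.
- insert_box: Yellow open tray with dividers, 150 by 110 by 40 mm. Bystander. Origin: centre of the underside.
- offcut: Bevelled steel plate offcut, 160 by 100 by 12 mm, lying flat. Bystander. Origin: centre of the underside.
Mind the look-alikes: they are no part of the job. Leave any pink look-alike of the cap alone.

How it is judged:
By the outcome, as a careful person would: the job done as asked, in the order asked, and still so for the second after the job is handed in, with the robot touching nothing.
It also fails if it takes over 72 s, if anything falls off the work surface, if the arm or the gripper's body presses on something with over 40 N, if the wrist force passes 120 N, or if a joint passes its speed limit or range.

ROBOT

A 7-joint arm with a two-finger parallel gripper is mounted at the origin on the work surface. World frame = base frame: x ahead of the robot, y to its left, z up, the work surface at z = 0. Lengths are in mm, angles in degrees, forces in N, time in s.
With the tool pointing down it reaches from about 400 to 925 mm from the base axis. Payload 5.6 kg.
Tool frame: the origin (TCP) lies between the finger pads; the fingertips stand 11 mm ahead of it and the grasp point (between the pads) lies 8 mm behind it (tip_reach is the distance from the TCP to the fingertips, in mm); z points along the fingers, y is the line along which they close (so a half turn about z gives the same grasp; the last joint's range is limited). The gripper opens to 85 mm and grips with 20 to 120 N. Pads are 22 mm wide; open, the fingers measure 114 mm over their backs; the gripper's body (76 mm by 85 mm) begins 54 mm behind the grasp point. The pads swing forward as they close: fully open they stand 13 mm farther back than shut.
Start: joints at [68.067, 26.786, -0.665, 91.828, 0.344, 61.387, -3.226], TCP at [216.604, -612.855, 242.29] pointing down, gripper open.
Joint ranges: [-144.91, 144.91], [-17.63, 115.5], [-89.93, 88.59], [15.96, 139.68], [-74.01, 254.01], [8.47, 105.57], [-167.45, 167.45]. Speed limits (degrees/s): [147.25, 147.25, 180, 180, 180, 180, 180].

INTERFACE

Orientations are given as a 3x3 rotation matrix whose columns are the frame's x, y, z axes.
In Python, from workcell import goto, movel, set_joints, gripper_to, hold, solve_ik, get_obs, read_camera, IKError, job_done, tip_reach gives the robot as it stands. Calls block until the motion is done:
- goto(position, orientation): joint-space move of the TCP to a pose.
- movel(position, speed=150, ori=None): straight line of the TCP; ori=None keeps the orientation; speed is the mean speed in mm/s.
- set_joints(angles): joint-space move.
- gripper_to(opening, squeeze=None): opening from 0.0 (shut) to 1.0 (fully open); squeeze is the grip in N (None keeps the last); returns when the fingers have stopped.
- hold(seconds).
- solve_ik(position, orientation): joint angles nearest the present ones, or None.
- get_obs(): the state.
- read_camera(name): name is "side" or "top" or "wrist"; returns a dict with "image" (400x640x3 uint8, blue, green, red), "depth" (400x640 float32, mm along the optical axis (not along the pixel's ray), 0 where there is no reading), "K" (3x3 intrinsics, pixels), "dist_coeffs" ([k1, k2, p1, p2, k3] as OpenCV has them; the pictures are not rectified), "world_from_camera" (4x4, takes a point from camera to world coordinates); the wrist camera has in their place "T_tool_cam" (4x4, takes a point from camera to tool coordinates, whose origin is the TCP and whose axes are the flange's). Camera axes: x right, y up, looking along -z (the intrinsics and any distortion apply to the point x, -y, -z); pixel columns grow to the right and rows downward; lengths in mm; the calibration is good to about 2 mm. A picture is of the moment at which its call begins: read the wrist's pose just before it.
A pose or a line that the arm cannot do raises IKError and nothing moves.
- job_done(): hands the job in; it is judged then, once.
The state is a dict: "t": time; "joint_pos": joint angles; "qd": joint speeds; "joint_efforts": joint torques, N m; "tool_pos": TCP position; "orientation": TCP orientation; "contact_force": force on the tool from outside, world axes, zero at the start; "torque": the same for the moment, N m; "width": opening from 0.0 (shut) to 1.0 (fully open); "grasp_force": force on a finger pad.
Only numpy, scipy, OpenCV 4.12 (cv2) and the standard library are available. Lean on these libraries where they do the work, as an engineer would, in place of code of your own. Each camera call takes 0.05 s, during which the arm holds its last target. There are 200 camera calls.

## Working session

There is one attempt and no reset: what is moved stays moved. The work goes in short steps, each a Python script; the robot and the scene stay as the last script left them, time stands still between calls to the robot, and variables do not carry over. Pictures are saved under pics/ and viewed, at most 10 in all, crops included, and the job is handed in when it is done.

```bash
mkdir -p pics; ls
python3 - <<'E'
from workcell import *
import cv2,numpy as np
for n in("top","side"):
    c=read_camera(n); cv2.imwrite(f"pics/{n}0.png",c["image"]); np.savez(f"{n}0.npz",**c)
    print(n,c["K"].tolist(),c["dist_coeffs"],c["world_from_camera"].round(3).tolist())
o=get_obs();print(o["t"],o["orientation"],o["width"])
E
```

```text
pics
top [[429.9490182086021, 0.0, 317.99519022816514], [0.0, 429.9490182086021, 198.3564708087679], [0.0, 0.0, 1.0]] [0.02836971 0.         0.         0.         0.        ] [[-0.02, 0.977, -0.212, 192.514], [-1.0, -0.02, 0.002, 4.838], [-0.002, 0.212, 0.977, 1681.069], [0.0, 0.0, 0.0, 1.0]]
side [[441.59917776121796, 0.0, 322.30350187074583], [0.0, 441.59917776121796, 202.9103677547881], [0.0, 0.0, 1.0]] [-0.0588962  0.         0.         0.         0.       ] [[-0.999, 0.037, -0.032, 464.172], [-0.046, -0.506, 0.861, 1035.159], [0.016, 0.862, 0.507, 753.457], [0.0, 0.0, 0.0, 1.0]]
0.1 [[ 9.42866600e-01  3.33169807e-01 -6.74273691e-04]
 [ 3.33170466e-01 -9.42865365e-01  1.53093762e-03]
 [-1.25687118e-04 -1.66811803e-03 -9.99998601e-01]] 0.998875943939869
```

View pics/top0.png

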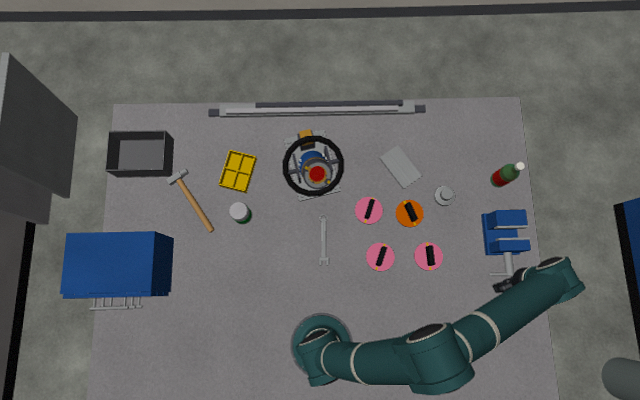

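View pics/side0.png

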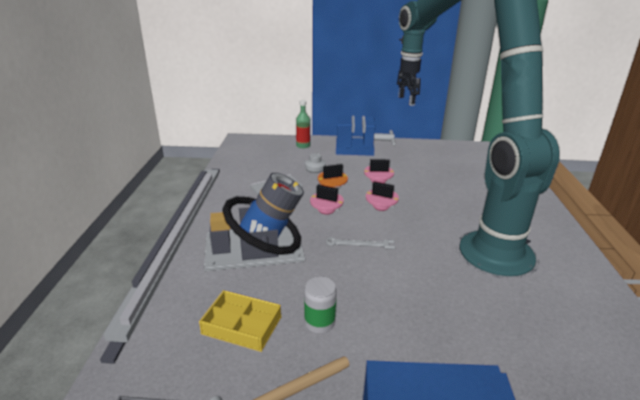

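The top view shows the orange cap at (410,213), with pink look-alikes around it at (369,210), (380,257) and (429,256). The beveller's mouth is at about (317,173). Next I compute rough positions and move the wrist camera over both.

```bash
cat > h.py <<'E'
from workcell import *
import cv2,numpy as np
def ray(c,px,W=None):
    W=c["world_from_camera"] if W is None else W
    p=cv2.undistortPoints(np.float64(px).reshape(-1,1,2),c["K"],c["dist_coeffs"]).reshape(-1,2)
    d=np.c_[p[:,0],-p[:,1],-np.ones(len(p))]@W[:3,:3].T
    return W[:3,3],d
def onplane(c,px,p0,n=(0,0,1),W=None):
    o,d=ray(c,px,W); n=np.array(n,float)
    return o+d*((np.dot(np.array(p0)-o,n)/(d@n))[:,None])
def blob(mask,near=None,k=None):
    """largest contour of mask (optionally nearest to a pixel)"""
    cs,_=cv2.findContours(mask.astype(np.uint8),cv2.RETR_EXTERNAL,cv2.CHAIN_APPROX_NONE)
    cs=[c for c in cs if len(c)>5]
    return sorted(cs,key=cv2.contourArea)[::-1]
def hsv(im): return cv2.cvtColor(im,cv2.COLOR_BGR2HSV)
def inr(H,lo,hi): return cv2.inRange(H,np.array(lo),np.array(hi))>0
def wristW():
    o=get_obs(); T=np.eye(4);T[:3,:3]=o["orientation"];T[:3,3]=o["tool_pos"]
    c=read_camera("wrist"); return c,T@c["T_tool_cam"]
E
python3 - <<'E'
from h import *
c=dict(np.load("top0.npz"))
H=hsv(c["image"]); 
m=inr(H,(8,180,120),(20,255,255)); m[:, :385]=0;m[:,435:]=0;m[:195]=0;m[235:]=0
k=blob(m)[0][:,0]; P=onplane(c,k,(0,0,44)); q,r=cv2.minEnclosingCircle(P[:,:2].astype(np.float32)); print("cap",q,r)
b=(c["image"].max(2)<60); z=np.zeros_like(b); z[198:228,396:426]=1
kb=blob(b&z)[0][:,0]; print("bar",onplane(c,[cv2.minAreaRect(kb)[0]],(0,0,85)),cv2.minAreaRect(onplane(c,kb,(0,0,88))[:,:2].astype(np.float32)))
m=inr(H,(0,200,120),(6,255,255)); m[:,:295]=0;m[:,340:]=0;m[:150]=0;m[195:]=0
k=blob(m)[0][:,0];u=k.mean(0);print("plate",u,onplane(c,[u],(0,0,180)),cv2.minEnclosingCircle(k))
y=inr(H,(22,120,120),(35,255,255)); y[:,:285]=0;y[:,345:]=0;y[:135]=0;y[200:]=0
for k in blob(y): print("yel",k[:,0].mean(0),onplane(c,[k[:,0].mean(0)],(0,0,200)))
w,_=wristW(); print(w["T_tool_cam"].round(3).tolist(),w["K"].tolist(),w["dist_coeffs"])
E
```

```text
cap (482.2579345703125, -349.5043640136719) 52.9636344909668
bar [[ 480.51498431 -346.05359124   85.        ]] ((480.1263427734375, -345.3503112792969), (70.3167495727539, 24.692222595214844), 20.750986099243164)
plate [316.70731707 173.31707317] [[610.30841459   4.58408439 180.        ]] ((316.8404235839844, 173.47872924804688), 7.5681915283203125)
yel [306.         167.33333333] [[627.71576851  42.48645756 200.        ]]
[[0.001, 0.95, 0.313, 81.692], [1.0, -0.001, 0.0, 0.626], [0.0, 0.313, -0.95, -131.417], [0.0, 0.0, 0.0, 1.0]] [[304.95530715926367, 0.0, 321.9396234404728], [0.0, 304.95530715926367, 200.7321918177659], [0.0, 0.0, 1.0]] [-0.05175915  0.          0.          0.          0.        ]
```

```bash
cat >> h.py <<'E'
def Rz(a): a=np.radians(a); return np.array([[np.cos(a),-np.sin(a),0],[np.sin(a),np.cos(a),0],[0,0,1]])
RN0=np.array([[.75**.5,0,-.5],[0,1,0],[.5,0,.75**.5]])
def tool(RN,a,s): return RN@Rz(a)@np.diag([s,-s,-1.])
E
python3 - <<'E'
from h import *
N=np.array([601,5,200.])
f=lambda p,R:(lambda q: None if q is None else np.round(q).astype(int).tolist())(solve_ik(p,R))
for s in(1,-1):
    print(s,"pick",f([481,-347,62],tool(np.eye(3),20.75,s)),f([481,-347,200],tool(np.eye(3),20.75,s)))
    for a in(60,30,0,-30,-60):
        R=tool(RN0,a,s); print(a,f(N+RN0[:,2]*130,R),f(N+RN0[:,2]*28,R))
E
```

```text
1 pick [37, 35, -6, 106, 5, 39, -41] [38, 24, -7, 102, 4, 54, -40]
60 [48, 1, -53, 121, 7, 28, -40] [28, 15, -37, 122, 37, 20, -68]
30 [49, 1, -54, 121, 7, 28, -70] [22, 14, -31, 122, 32, 19, -94]
0 [49, 1, -54, 121, 7, 28, -100] [16, 13, -24, 122, 27, 18, -119]
-30 [46, 1, -51, 122, 7, 28, -130] [6, 12, -12, 123, 18, 16, -141]
-60 [46, 1, -50, 122, 7, 28, -160] [-18, 11, 15, 125, -1, 15, -153]
-1 pick [81, 67, -77, 103, 70, 73, 94] [81, 50, -76, 99, 51, 73, 104]
60 [-66, -9, 57, 127, 23, 30, 126] [56, 32, -75, 121, 70, 37, 88]
30 [-31, -3, 24, 125, 9, 28, 107] [48, 23, -63, 121, 59, 28, 65]
0 [38, 1, -43, 122, 6, 28, 81] [47, 23, -61, 121, 57, 27, 36]
-30 [40, 1, -45, 122, 6, 28, 51] [44, 21, -56, 121, 53, 25, 9]
-60 [43, 1, -48, 122, 7, 28, 20] [39, 18, -50, 121, 48, 23, -17]
```

Run:
```python
from h import *
N=np.array([601,5,200.])
goto(N+RN0[:,2]*140,tool(RN0,0,-1))
c,W=wristW(); np.savez("m1.npz",W=W,**c); cv2.imwrite("pics/m1.png",c["image"])
o=get_obs();print(o["t"],o["joint_pos"])
R=tool(np.eye(3),20.75,-1);print(solve_ik([481,-347,62],R),solve_ik([481,-347,190],R))
goto([481,-347,190],R)
c,W=wristW(); np.savez("c1.npz",W=W,**c); cv2.imwrite("pics/c1.png",c["image"])
o=get_obs();print(o["t"],o["joint_pos"])
```

```text
2.6667 [ 37.450487    -0.90209874 -41.61904862 121.72829778   3.26347708
  29.07129162  83.15315158]
[ 44.79167813  36.19939623 -16.06571131 105.68825801  14.69007366
  40.12897999 131.12408873] [ 48.06332613  26.44696281 -20.11023875 101.7044238   10.94438394
  53.76112257 134.14117901]
4.125 [ 48.0103821   26.36716415 -20.21248622 101.72578918  10.92691934
  53.74675204 134.11862758]
```

View pics/m1.png

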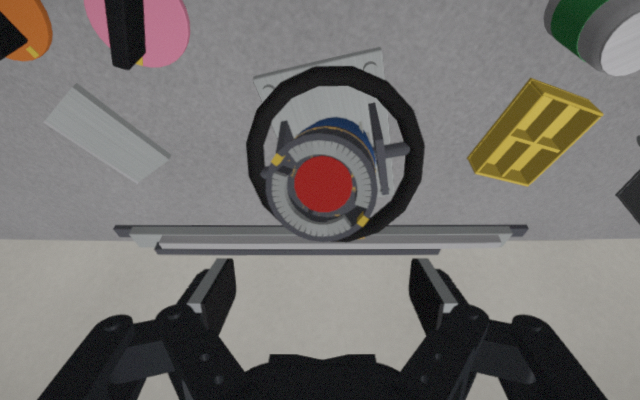

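View pics/c1.png

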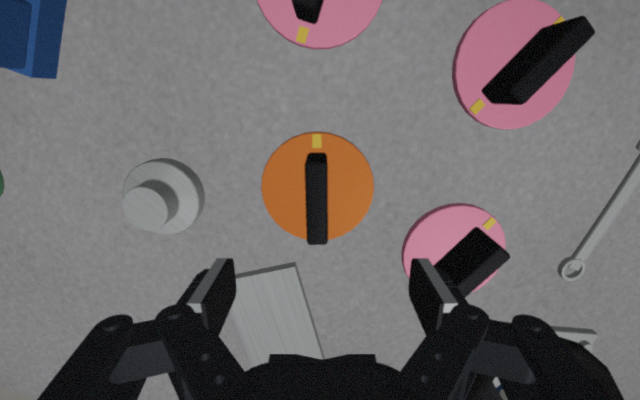

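The mouth ring is centred near (322,188), with yellow marks at about (278,160) and (362,221). The cap disc is at (318,187), its bar runs vertically, and one mark shows at (317,141). I now measure both precisely.

Run:
```python
from h import *
def circ(P): # algebraic circle fit
    A=np.c_[2*P,np.ones(len(P))]; x=np.linalg.lstsq(A,(P**2).sum(1),rcond=None)[0]; return x[:2],np.sqrt(x[2]+x[:2]@x[:2])
c=dict(np.load("c1.npz"));W=c["W"];H=hsv(c["image"])
m=inr(H,(8,180,100),(20,255,255)); m[:,:250]=0;m[:,390:]=0
k=cv2.convexHull(blob(m)[0])[:,0]; P=onplane(c,k,(0,0,44),W=W)[:,:2]; print("cap rim",circ(P),cv2.minEnclosingCircle(P.astype(np.float32)))
b=c["image"].max(2)<60; z=np.zeros_like(b); z[145:250,295:340]=1
kb=blob(b&z)[0][:,0]; print("bar@90",cv2.minAreaRect(onplane(c,kb,(0,0,90),W=W)[:,:2].astype(np.float32)))
y=inr(H,(22,120,120),(35,255,255)); z[:]=0; z[130:152,300:335]=1; k=blob(y&z)[0][:,0]; print("mark",onplane(c,[k.mean(0)],(0,0,44),W=W))
v,u=np.mgrid[150:230,305:330]; d=c["depth"][150:230,305:330]; 
def pts(c,W,uv,d):
    o,r=ray(c,uv,W); return o+r*d[:,None]
p=pts(c,W,np.c_[u.ravel(),v.ravel()],d.ravel()); print("z pct",np.percentile(p[:,2],[2,25,50,75,98]))
# mouth
c=dict(np.load("m1.npz"));W=c["W"];H=hsv(c["image"]);N=np.array([601,5,200.])
v,u=np.mgrid[120:260,240:400]; d=c["depth"][120:260,240:400].ravel(); uv=np.c_[u.ravel(),v.ravel()]; p=pts(c,W,uv,d)
n=RN0[:,2]; h=(p-N)@n; r=np.linalg.norm(p-N-h[:,None]*n,axis=1); s=(d>0)&(abs(h)<12)&(r<62)
med=np.median(h[s]); print("face h",med,s.sum())
for i in range(4):
    q=p[s]; m0=q.mean(0); n=np.linalg.svd(q-m0,full_matrices=False)[2][2]; n*=np.sign(n[2]); e=(p-m0)@n
    s=(d>0)&(abs(e)<3)&(np.linalg.norm(p-N,axis=1)<70)
print("n",n,"tilt",np.degrees(np.arccos(n[2])),"yaw",np.degrees(np.arctan2(-n[1],-n[0])),s.sum(),"rms",e[s].std(),m0)
yaw=np.arctan2(-n[1],-n[0]); RN=Rz(np.degrees(yaw))@RN0; n=RN[:,2]
z=np.zeros((400,640),np.uint8); z[uv[s][:,1],uv[s][:,0]]=1; z=cv2.morphologyEx(z,cv2.MORPH_CLOSE,np.ones((3,3)))
k=cv2.convexHull(blob(z)[0])[:,0]; P=onplane(c,k,m0,n,W=W)-m0; cc,R=circ((P@RN)[:,:2]); C=m0+RN[:,:2]@cc; print("face centre",C,"R",R)
y=inr(H,(20,120,100),(35,255,255)); z=np.zeros_like(y); z[140:240,260:380]=1
L=[]
for k in blob(y&z)[:4]:
    M=cv2.moments(k); g=k[:,0].mean(0); q=onplane(c,[g],m0,n,W=W)[0]; l=(q-C)@RN; L.append(q); print("mark",g,cv2.contourArea(k),q,l,np.hypot(*l[:2]),np.degrees(np.arctan2(l[1],l[0])))
print("mid",(L[0]+L[1])/2, "dir",np.degrees(np.arctan2(*((L[0]-L[1])@RN)[[1,0]])))
rd=inr(H,(0,180,80),(6,255,255))&z; k=blob(rd)[0][:,0]; P=onplane(c,k,C-19*n,n,W=W); l=((P-C)@RN)[:,:2]; print("plate",circ(l))
```

```text
cap rim (array([ 484.1036208 , -351.25627149]), np.float64(51.59736137971937)) ((484.27264404296875, -350.4924621582031), 52.347049713134766)
bar@90 ((480.8726806640625, -351.81298828125), (75.78132629394531, 16.07759666442871), 21.115386962890625)
mark [[ 442.30585994 -366.73853556   44.        ]]
z pct [42.90405036 86.27175473 89.15191213 89.79423522 90.93111386]
face h -0.6019543031810588 5434
n [-0.4862356  -0.11416039  0.86633847] tilt 29.964105279919185 yaw 13.212827849513584 4990 rms 0.7741153699846711 [598.27629886   3.77807971 198.15929693]
face centre [600.9347819    2.40637463 199.47252514] R 52.15215286837109
mark [362.11111111 220.7037037 ] 72.5 [623.84830454  41.96341559 217.57156528] [3.61980803e+01 3.32725600e+01 7.39285504e-15] 49.1666987255693 42.58860745198046
mark [277.14285714 159.17857143] 69.0 [578.66087424 -36.65120797 181.79890183] [-3.53472466e+01 -3.29325195e+01  4.09044454e-14] 48.31126868627539 -137.0254322238758
mid [601.25458939   2.65610381 199.68523356] dir 42.77989408621
plate (array([0.0049388 , 0.15232385]), np.float64(27.45622910990331))
```

Both measurements agree with the given sizes: face radius 52, tilt 30°, marks opposite each other. The slots lie at 42.8° and the nose yaw is 13.2°. Now the grasp and lift.

```bash
cat >> h.py <<'E'
RN=Rz(13.2)@RN0; N=np.array([601.1,2.6,199.6]); PHI=42.8; G=62.
def st(t=""):
    o=get_obs(); f=RN.T@o["contact_force"]; m=RN.T@o["torque"]; p=RN.T@(o["tool_pos"]-N); x=-RN.T@o["orientation"][:,0]
    print(t,"t%.1f"%o["t"],"depth %.1f"%(G-p[2]),"lat",p[:2].round(1),"ang %.1f"%np.degrees(np.arctan2(x[1],x[0])),"F",f.round(1),"M",m.round(2),"w %.3f g %.0f"%(o["width"],o["grasp_force"])); return f,m
def pose(d,a,dx=0,dy=0): return N+RN@np.array([dx,dy,G-d]),tool(RN,a,-1)
E
python3 - <<'E'
from h import *
R=tool(np.eye(3),21,-1)
goto([483.5,-351,120],R); movel([483.5,-351,G],100); print(get_obs()["tool_pos"],get_obs()["contact_force"])
gripper_to(0.0,90); st("grip")
movel([483.5,-351,G+40],100); st("lift"); movel([483.5,-351,290],250)
goto(*pose(-35,PHI)); hold(.3); st("approach"); print(get_obs()["joint_pos"])
c,W=wristW(); np.savez("h1.npz",W=W,**c); cv2.imwrite("pics/h1.png",c["image"])
E
```

```text
[ 483.95953933 -351.15845774   62.47126525] [ 0.62015523 -0.83914919  0.28978781]
grip t5.9 depth 83.4 lat [-237.7 -317.4] ang 9.0 F [0.2 0.8 2.7] M [ 0.03  0.11 -0.09] w 0.200 g 88
lift t6.4 depth 48.8 lat [-218.2 -317.3] ang 9.0 F [-2.   0.6 -2.9] M [ 0.    0.02 -0.02] w 0.200 g 88
approach t8.9 depth -34.9 lat [-0.  -0.6] ang 42.7 F [-1.4  0.1 -4.3] M [-0.01  1.02 -0.06] w 0.199 g 88
[ 43.6569154    6.88173386 -44.13368253 121.11719975  -5.32593219
  24.84258978 151.1686669 ]
```

View pics/h1.png

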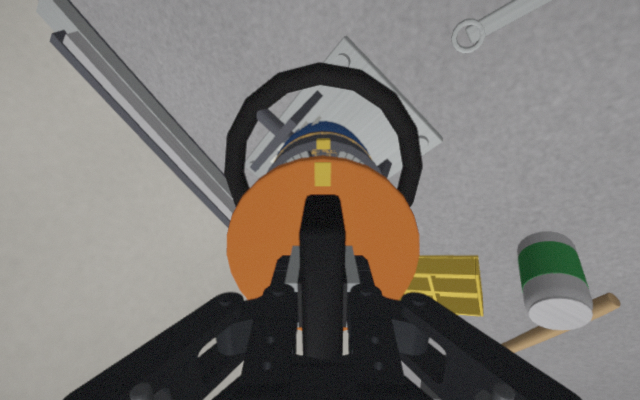

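The cap's near mark at (322,172) lines up with the collar's mark at (323,146). I measure the cap's offset in the hand, then insert step by step while watching the force.

Run:
```python
from h import *
c=dict(np.load("h1.npz"));H=hsv(c["image"]);T=c["T_tool_cam"]
m=inr(H,(8,180,80),(20,255,255)); k=max(blob(m),key=cv2.contourArea)[:,0]
k=k[(k[:,1]<265)]; hull=cv2.convexHull(k)[:,0]; hull=hull[hull[:,1]<260]
P=onplane(c,hull,(0,0,G-44),W=T)[:,:2]; A=np.c_[2*P,np.ones(len(P))]; x=np.linalg.lstsq(A,(P**2).sum(1),rcond=None)[0]
print("rim in tool",x[:2],"R",np.sqrt(x[2]+x[:2]@x[:2]),len(P))
p,R=pose(-12,PHI); movel(p,100,R); hold(.2); f0,m0=st("bias")
for d in(-2,4,8,11,13,15,17):
    p,R=pose(d,PHI); movel(p,40,R); f,_=st(d)
    if np.linalg.norm(f-f0)>15: break
```

```text
rim in tool [ 1.37575385 -0.52303037] R 52.075567766058036 32
bias t9.6 depth -12.5 lat [ 0.4 -0.1] ang 42.8 F [-2.9  0.2 -3.4] M [-0.03  1.05  0.01] w 0.201 g 88
-2 t10.0 depth -1.7 lat [-0.3  0.2] ang 42.8 F [-2.7  0.5 -3.6] M [0.01 1.01 0.02] w 0.198 g 88
4 t10.3 depth 4.3 lat [-0.2  0.2] ang 42.8 F [-2.   0.3 -4. ] M [0.06 1.   0.02] w 0.200 g 88
8 t10.5 depth 8.2 lat [-0.2  0.1] ang 42.8 F [-1.7 -0.4 -3. ] M [0.03 1.03 0.04] w 0.197 g 88
11 t10.8 depth 11.2 lat [-0.1  0.1] ang 42.8 F [-1.7  0.5 -4. ] M [0.   1.02 0.01] w 0.202 g 88
13 t11.0 depth 13.1 lat [-0.1  0. ] ang 42.8 F [-2.2 -0.3 -4.1] M [0.07 1.01 0.01] w 0.196 g 88
15 t11.3 depth 15.1 lat [-0.1  0. ] ang 42.8 F [-3.1 -0.7 -3.4] M [ 0.05  1.01 -0.  ] w 0.198 g 88
17 t11.5 depth 17.1 lat [-0.1  0.1] ang 42.8 F [-3.  -0.3 -3.1] M [-0.01  0.96  0.01] w 0.202 g 88
```

There was no contact at 14 mm, so the lugs are in the slots. Next I press in and twist.

Run:
```python
from h import *
ok=True
for d in(20,23,26,29,31,32.5):
    p,R=pose(d,PHI); movel(p,30,R); f,_=st(d)
    if f[2]>35 or np.hypot(*f[:2])>25: ok=False;print("stop");break
if ok:
    for a in range(4,61,7):
        p,R=pose(32.5,PHI-a); goto(p,R); f,m=st(-a)
        if abs(m[2])>2.5 or np.linalg.norm(f)>50: print("stop");break
```

```text
20 t11.8 depth 20.0 lat [ 0.2 -0. ] ang 42.8 F [-3.1 -0.1  1.5] M [0.   1.1  0.02] w 0.200 g 89
23 t12.0 depth 23.0 lat [0.2 0. ] ang 42.8 F [-3.2  0.9  2.8] M [ 0.06  1.08 -0.02] w 0.202 g 89
26 t12.3 depth 25.9 lat [0.2 0. ] ang 42.8 F [-3.1  0.3  5.1] M [ 0.08  1.15 -0.03] w 0.199 g 89
29 t12.5 depth 28.8 lat [0.2 0. ] ang 42.8 F [-2.5  0.8  6.6] M [ 0.13  1.2  -0.07] w 0.197 g 89
31 t12.8 depth 30.7 lat [0.2 0. ] ang 42.8 F [-3.7  1.1  8.9] M [0.17 1.32 0.03] w 0.196 g 90
32.5 t13.0 depth 32.1 lat [0.2 0. ] ang 42.8 F [-4.2  2.   9.4] M [ 0.2   1.33 -0.03] w 0.198 g 90
-4 t13.3 depth 31.9 lat [ 0.6 -0.1] ang 38.8 F [-2.5  0.9  8.8] M [ 0.17  1.2  -0.08] w 0.200 g 90
-11 t13.5 depth 31.9 lat [ 0.7 -0.1] ang 31.8 F [-2.3  0.8  9.3] M [ 0.04  1.2  -0.12] w 0.201 g 90
-18 t13.8 depth 31.9 lat [ 0.7 -0.1] ang 24.8 F [-2.7  0.   9.5] M [ 0.04  1.19 -0.1 ] w 0.196 g 90
-25 t14.0 depth 31.9 lat [ 0.6 -0.2] ang 17.8 F [-3.1  0.8  8.9] M [ 0.07  1.22 -0.06] w 0.197 g 90
-32 t14.3 depth 31.9 lat [ 0.6 -0.2] ang 10.8 F [-3.7  1.2  8.4] M [ 0.03  1.29 -0.15] w 0.199 g 90
-39 t14.5 depth 31.9 lat [ 0.6 -0.1] ang 3.8 F [-2.9  1.5  8.4] M [ 0.04  1.19 -0.11] w 0.202 g 90
-46 t14.8 depth 31.9 lat [ 0.6 -0.1] ang -3.2 F [-2.9  0.3  9.5] M [ 0.09  1.24 -0.07] w 0.199 g 90
-53 t15.0 depth 31.9 lat [ 0.6 -0.1] ang -10.2 F [-3.1  1.   9.9] M [ 0.03  1.31 -0.03] w 0.197 g 90
-60 t15.3 depth 31.9 lat [ 0.5 -0.1] ang -17.2 F [-4.   0.9  9.6] M [-0.01  1.31 -0.11] w 0.204 g 90
```

Run:
```python
from h import *
stop=67
for a in np.arange(61,69,1.):
    p,R=pose(32.5,PHI-a); goto(p,R); f,m=st(-a)
    if abs(m[2]+.08)>.6: stop=a; break
a=min(stop-3.5,62)
p,R=pose(32.5,PHI-a); goto(p,R); st("back")
for d in(30,28,26.8): p,R=pose(d,PHI-a); movel(p,20,R); st(d)
# lock test: small counter-twist and pull
p,R=pose(26.8,PHI-a+6); goto(p,R); st("ccw6"); p,R=pose(26.8,PHI-a); goto(p,R); st("back")
```

```text
-61.0 t15.5 depth 31.9 lat [ 0.5 -0.1] ang -18.2 F [-2.8  1.8  9.1] M [0.08 1.28 0.04] w 0.201 g 90
-62.0 t15.8 depth 31.9 lat [ 0.5 -0.1] ang -19.2 F [-3.   0.8  8.4] M [0.09 1.31 0.06] w 0.199 g 90
-63.0 t16.0 depth 31.9 lat [ 0.5 -0.1] ang -20.2 F [-3.   0.5  8.9] M [0.06 1.31 0.02] w 0.198 g 90
-64.0 t16.3 depth 31.9 lat [ 0.5 -0.2] ang -21.2 F [-1.7  0.8  8.4] M [0.03 1.32 0.08] w 0.196 g 90
-65.0 t16.5 depth 31.9 lat [ 0.4 -0.4] ang -22.1 F [-3.4  0.4  9.1] M [-0.11  1.38  0.33] w 0.201 g 90
-66.0 t16.8 depth 31.9 lat [ 0.3 -0.5] ang -23.0 F [-4.6 -1.1  8.9] M [-0.23  1.47  0.76] w 0.201 g 90
back t17.0 depth 31.9 lat [ 0.4 -0.5] ang -19.2 F [-3.3  0.9  9.3] M [-0.09  1.32  0.12] w 0.198 g 90
30 t17.3 depth 29.4 lat [ 0.4 -0.5] ang -19.2 F [-3.1  0.3  7.9] M [-0.17  1.26  0.1 ] w 0.198 g 90
28 t17.5 depth 27.5 lat [ 0.4 -0.5] ang -19.2 F [-2.6 -1.   6.6] M [-0.19  1.22  0.07] w 0.201 g 90
26.8 t17.8 depth 26.4 lat [ 0.4 -0.5] ang -19.2 F [-2.3  0.1  4.9] M [-0.29  1.18  0.03] w 0.200 g 90
ccw6 t18.0 depth 26.6 lat [ 0.2 -0.3] ang -13.2 F [-2.7 -0.4  5.8] M [-0.25  1.09  0.04] w 0.199 g 89
back t18.3 depth 26.6 lat [ 0.4 -0.2] ang -19.1 F [-1.7 -0.1  5.5] M [-0.34  1.02  0.01] w 0.201 g 89
```

Run:
```python
from h import *
for d in(26,25.3,24.6):
    p,R=pose(d,PHI-62); movel(p,15,R); f,m=st(d)
    if f[2]<-8: break
p,R=pose(26.8,PHI-60.5); goto(p,R); hold(.2); st("rest")
gripper_to(0.6); hold(.3); st("open"); gripper_to(1.0)
p,R=pose(-60,PHI-60.5); movel(p,120,R); hold(.2); st("out")
c,W=wristW(); np.savez("f1.npz",W=W,**c); cv2.imwrite("pics/f1.png",c["image"])
```

```text
26 t18.5 depth 25.9 lat [ 0.4 -0.1] ang -19.1 F [-1.1 -1.   4.5] M [-0.4   0.83 -0.02] w 0.197 g 89
25.3 t18.8 depth 25.8 lat [ 0.4 -0.2] ang -19.2 F [ 1.8 -1.4 -6.6] M [-0.59  0.28  0.11] w 0.201 g 90
24.6 t19.0 depth 25.7 lat [ 0.4 -0.2] ang -19.2 F [  2.9  -2.6 -16.7] M [-0.77 -0.09  0.06] w 0.199 g 90
rest t19.5 depth 26.5 lat [0. 0.] ang -17.7 F [-1.1 -1.   5.1] M [-0.33  0.94  0.05] w 0.199 g 93
open t20.2 depth 26.8 lat [0. 0.] ang -17.7 F [ 0.  -0.5  0.5] M [0.01 0.55 0.02] w 0.604 g 0
out t21.7 depth -59.3 lat [-0.5  0.2] ang -17.7 F [ 0.3 -0.1  0.4] M [-0.04  0.52 -0.04] w 0.997 g 0
```

View pics/f1.png

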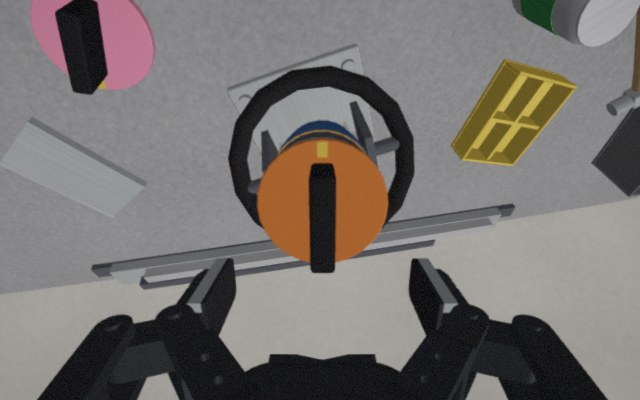

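The cap sits in the mouth at (322,200), turned as commanded, and the pull test met the lip. A quick check of the rim height, then I hand it in.

Run:
```python
from h import *
c=dict(np.load("f1.npz"));H=hsv(c["image"]);m=inr(H,(8,180,80),(20,255,255)); m=cv2.erode(m.astype(np.uint8),np.ones((9,9)))>0
v,u=np.nonzero(m); o,r=ray(c,np.c_[u,v],c["W"]); p=(o+r*c["depth"][v,u][:,None]-N)@RN
h=p[:,2]; print("rim top height",np.percentile(h,[5,50,95]),len(h)); A=np.c_[p[:,:2],np.ones(len(p))]; print("tilt",np.linalg.lstsq(A,h,rcond=None)[0])
if abs(np.median(h)-17)<3: print(job_done())
```

```text
rim top height [16.30188813 17.14460781 18.24928893] 51
tilt [-7.93789681e-01 -5.94321590e-03  2.64132587e+01]
the job is handed in; nothing more can be done
None
```

The orange guard cap is locked in the beveller's nose: its rim top measured 17 mm above the face, as it should at the 27 mm locked depth, and it resisted a 17 N pull before I let go; the job was handed in at about 22 s, and I saw no contact with the bystanders.

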